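# Shut the sample chest and pin its lid

### The job

Close and secure the grey sample chest: break the folding stay at its knee so that it no longer props the lid, then lower the lid gently until it is fully shut with its front tab over the stud. Then push the hitch pin by its knob fully home through the stud's cross hole and swing its sprung wire loop over the end of the stud until it snaps down flat. Do not knock or shift the things standing around the chest, and let go of everything at the end.

Things in the scene. Friction and masses are not known exactly. Their poses are not given: they have to be found in the camera images.
- chest: Fixed grey metal sample chest, 180 (x) x 260 (y) x 110 mm high, on the bench. Origin: centre of its underside; x points from its front (stud and pin) to the hinge side, y to the left seen from the front, z up. 'In the chest' below means this frame. The pin's guide block (30 mm wide in x, top at z 153 mm) stands before the front wall at y -32 to -54 mm.
- lid_hinge (a point): Middle of the lid's hinge line, at (90, 0, 110) mm in the chest; the hinge runs along the chest's y.
- lid (a joint): Lid angle, rad: 0 = propped open as found (lid 0.92 rad above level, free edge to the front), grows as the lid is lowered, 0.92 = shut (stop). While the stay is locked it cannot be lowered. The hinge is stiff: once the stay is broken the lid stays where it is left and goes down under roughly 1 to 5 N near its front edge.
- lid_edge (a point): Middle of the lid's front edge, on its top face, 185 mm from the hinge line. The lid is a plate 270 mm wide, 12 mm thick, its underside in the hinge's plane: top at z = 122 mm when shut. A tab 44 mm wide, 6 mm thick, with a square hole, reaches 55 mm beyond the edge and drops over the stud.
- stay_knee (a joint): Knee angle of the folding stay (two steel links of 71 mm at the chest's left side, y 140 to 150 mm), rad: 0 = locked as found (just past straight, on its stop), 0.14 = straight; grows as the knee is pushed to the hinge side (chest +x); about 2.6 with the lid shut. A push of 20 to 35 mm on its bar, a few N, breaks it for good; then it folds by itself as the lid goes down.
- stay_bar (a point): Point on the knee's push bar, a round bar 12 mm thick that sticks out level to the left (chest +y) from y = 145 to 223 mm, with a black 17 mm ball at y = 219 mm. The point is on its axis at y = 202 mm; locked, it is at x = -7, z = 156 mm in the chest. The bar moves on a circle of 71 mm about the lower pivot at x = -15, z = 85 mm.
- stud_top (a point): Centre of the top of the stud: a vertical round steel shaft, 24 mm thick, before the chest's front wall at (-120, 0) mm in the chest, top at z = 162 mm, with a cross hole along the chest's y at z = 138 mm.
- pin (a joint): Travel of the hitch pin, m: 0 = drawn back (to the right, chest -y), grows as it is pushed along chest +y, 0.058 = fully home (stop). Starts at 0 to 0.01. It slides in its guide with about 2.5 N of friction and stays where it is left. Pushed in before the lid is shut, it is in the tab's way.
- pin_knob (a point): Centre of the outer (chest -y) face of the pin's end knob, 30 mm in diameter, 8 mm thick, on the pin's axis (along chest y at x = -120, z = 138 mm; the face is at y = -174 mm at zero travel). Pushing it along +y drives the pin in. The pin is 12 mm thick, 138 mm long; 48 mm in from this face is a 24 mm square head that carries the loop.
- loop (a joint): Angle of the pin's wire loop, rad: 0 = standing nearly upright (1.45 rad above level), grows as it swings to chest +y over the stud, 1.45 = lying flat round the stud beyond the pin's tip (stop). An over-centre spring holds it up below 0.85 and snaps it down beyond; it takes about 2 N at the cross bar.
- loop_bar (a point): Middle of the loop's cross bar (24 mm long, along chest x). The loop is wire 6 mm thick, its legs 38 mm apart; the bar is 98 mm from the loop's pivot, which lies on the pin's axis (z = 138 mm) at chest y = -126 mm plus the pin's travel.
- tip_box: Loose blue box with a white top, 85 x 85 x 72 mm high; a bystander. Origin: centre of its underside.
- reagent_jar: Loose white capped jar, 72 mm in diameter, 130 mm high; a bystander. Origin: centre of its underside.
- beaker: Loose open grey plastic beaker, 80 mm in diameter, 100 mm high; a bystander. Origin: centre of its underside.

How it is judged:
By the outcome, as a careful person would: the job done as asked, in the order asked, and still so for the second after the job is handed in, with the robot touching nothing.
It also fails if it takes over 62 s, if anything falls off the work surface, if the arm or the gripper's body presses on something with over 40 N, if the wrist force passes 120 N, or if a joint passes its speed limit or range.

### The arm

A 6-joint arm with a two-finger parallel gripper is mounted at the origin on the work surface. World frame = base frame: x ahead of the robot, y to its left, z up, the work surface at z = 0. Lengths are in m, angles in rad, forces in N, time in s.
With the tool pointing down it reaches from about 0.375 to 0.9 m from the base axis. Payload 3.1 kg.
Tool frame: the origin (TCP) lies on the centre line of the jaws, within the pads' length; the fingertips stand 11 mm ahead of it and the grasp point (between the pads) lies 8 mm behind it; x points along the fingers, y is the direction in which the jaws open and shut, and the axes are right-handed (so a half turn about x gives the same grasp; the last joint's range is limited). The gripper opens to 87 mm and grips with 3 to 60 N. Pads are 19 mm wide; open, the fingers measure 117 mm over their backs; the gripper's body (75 mm by 190 mm) begins 51 mm behind the grasp point.
Start: joints at [1.137, 0.527, 1.433, -0, 1.181, -0.178], TCP at [0.158, 0.605, 0.202] pointing down, gripper open.
Joint ranges: [-3.08, 3.08], [-0.75, 2.2], [0.22, 2.44], [-1.43, 4.57], [0, 2.65], [-2.85, 2.85]. Speed limits (rad/s): [2.79, 2.79, 3.14, 3.14, 3.14, 3.14].

### API

Orientations are given as a unit quaternion [x, y, z, w].
In Python, from rig import robot, camera, camera_info gives the robot as it stands.
- The arm moves only by the shell command python3 -m inch 'ROWS' [FORCE]. ROWS is JSON, a list that holds one entry, the list of rows, each a list of 5 numbers: the shift along the tool's x, y, z in cm, then the turn about the tool's x in rad, then the opening, from 0 (shut) to 1 (fully open). A call has 1 to 8 rows; each row shifts and turns the pose as measured when the row begins, along the tool's axes as they then stand; what a row does not reach is not made up. A row lasts 1/12 s, in which the tool goes at most 41.7 mm and 7.16 degrees, less where a joint would pass 70% of its speed; a pose out of reach is approached as far as the arm can. A call with a gripper value outside its range is refused whole. The fingers move at their own pace and stop on an object; FORCE is the grip in N (left out, the last holds). Time passes only in rows, so rows that do not move let the fingers close. It gives the time, the measured TCP pose, the force and the opening at its end, in the units of the state.
- robot.get_obs(): the state, without advancing time (a new reading comes with each control period).
- camera(name): name is "scene" or "top"; returns the picture (480x640x3 uint8, red, green, blue); there is no depth.
- camera_info(name): a dict with "camera_matrix" (3x3 intrinsics, pixels), "rvec" (rotation vector, rad) and "tvec" (3), from world to camera coordinates, as OpenCV has them. Camera axes: x right, y down, z forward; pixel columns grow to the right and rows downward; lengths in m; the calibration is good to about 2 mm. A picture is of the moment at which its call begins. camera_info takes no time and is no camera call.
- robot.hand_in(): hands the job in, once; it reports no verdict.
The state is a dict: "time": time; "q": joint angles; "joint_velocities": joint speeds; "joint_torque": joint torques, N m; "position": TCP position; "tool_rot": TCP orientation; "ft_force": force on the tool from outside, world axes, zero at the start; "moment": the same for the moment, N m; "grip_width": finger opening in m.
Only numpy, scipy, OpenCV 4.12 (cv2) and the standard library are available. Lean on these libraries where they do the work, as an engineer would, in place of code of your own. Each camera call takes 0.05 s, during which the arm holds its last target. There are 200 camera calls.

## Working session

There is one attempt and no reset: what is moved stays moved. The work goes in short steps, Python scripts to look and compute and a shell command to move; the robot and the scene stay as the last step left them, time stands still between calls to the robot, and variables do not carry over. Pictures are saved under pics/ and viewed, about 8 in all and at most 12, crops included, and the job is handed in when it is done.

```bash
ls; mkdir -p pics
python3 - <<'E'
from rig import robot,camera,camera_info
import cv2
for n in("scene","top"):
    cv2.imwrite(f"pics/{n}0.png",camera(n)[:,:,::-1]); i=camera_info(n); print(n,i)
print(robot.get_obs())
E
```

```text
pics
scene {'camera_matrix': array([[474.82145145,   0.        , 322.30177048],
       [  0.        , 474.82145145, 238.61097672],
       [  0.        ,   0.        ,   1.        ]]), 'rvec': array([ 1.1188449 ,  2.27345872, -1.05698778]), 'tvec': array([ 0.3435866 , -0.13516808,  1.41310726])}
top {'camera_matrix': array([[506.07698403,   0.        , 318.09469814],
       [  0.        , 506.07698403, 240.00679151],
       [  0.        ,   0.        ,   1.        ]]), 'rvec': array([ 2.12101427, -2.18006196,  0.13686753]), 'tvec': array([-0.02287921,  0.57101826,  1.12280685])}
{'time': 0.1, 'q': array([ 1.13653377e+00,  5.28414877e-01,  1.43373791e+00,  9.72553283e-07,
        1.18141894e+00, -1.78518390e-01]), 'joint_velocities': array([ 0.00021476, -0.00118425, -0.00525092,  0.00225396,  0.00022093,
       -0.00044336]), 'joint_torque': array([-1.17559316e-04, -4.40987742e+01, -1.77148980e+01,  6.34862389e-02,
        5.33889933e-02, -6.15782574e-05]), 'position': array([0.15779201, 0.6040434 , 0.20125546]), 'tool_rot': array([ 0.08950607,  0.7015446 , -0.09084012,  0.7011219 ]), 'ft_force': array([-0.28595362,  0.3585669 , -0.1187309 ]), 'moment': array([ 0.00767042,  0.03415198, -0.00076543]), 'grip_width': 0.08635462618713613}
```

View pics/scene0.png

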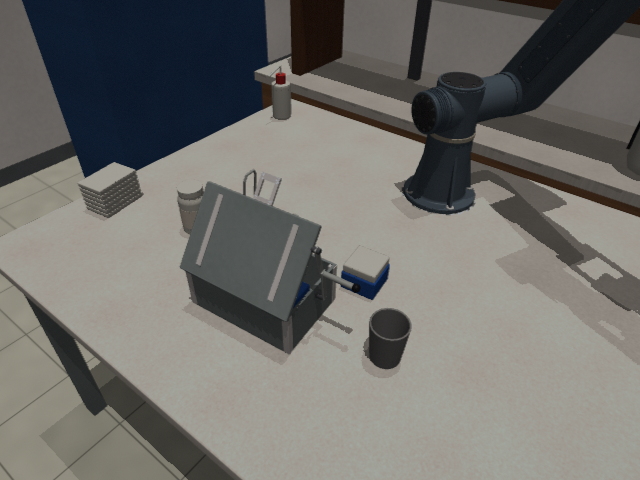

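View pics/top0.png

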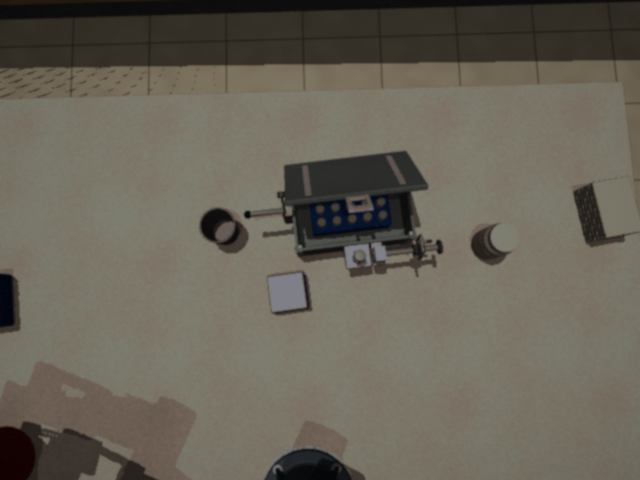

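Both views show the chest with its front toward the robot: in the top view the stud is at about (360,256), the stay ball at (248,214) and the knob at (438,247). The tip box (287,292), beaker (220,226) and jar (500,238) stand around it. I'll zoom in next.

```bash
cat > h.py <<'E'
import numpy as np,cv2
from rig import robot,camera,camera_info
from scipy.spatial.transform import Rotation as R
def ray(n,uv):
    i=camera_info(n);M=R.from_rotvec(i["rvec"]).as_matrix();c=-M.T@i["tvec"]
    d=M.T@np.linalg.inv(i["camera_matrix"])@np.array([*uv,1.]);return c,d
def onz(n,uv,z):
    c,d=ray(n,uv);return c+d*(z-c[2])/d[2]
def proj(n,p):
    i=camera_info(n);return cv2.projectPoints(np.atleast_2d(p).astype(float),i["rvec"],i["tvec"],i["camera_matrix"],None)[0][:,0]
def crop(n,x,y,w,h,k,f):
    im=camera(n)[:,:,::-1];cv2.imwrite(f,cv2.convertScaleAbs(cv2.resize(im[y:y+h,x:x+w],None,fx=k,fy=k,interpolation=cv2.INTER_CUBIC),alpha=1.5,beta=10))
E
python3 - <<'E'
from h import *
crop("top",235,140,210,150,3.8,"pics/t1.png")
for p,z in(((360,256),.162),((248,214),.156),((438,247),.138)):print(onz("top",p,z))
E
```

```text
[ 0.51843932 -0.12332688  0.162     ]
[0.61287492 0.10488054 0.156     ]
[ 0.5351495  -0.28848507  0.138     ]
```

View pics/t1.png

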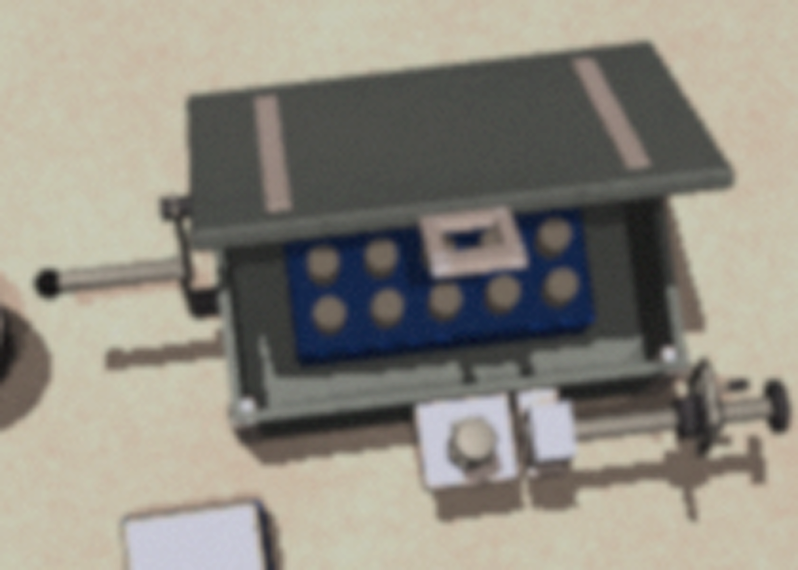

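The crop shows the stud top at crop (475,438), the ball at (47,283), and the knob at (777,405). The corner studs on the front rim are at (247,405) and (668,355), and the loop stands upright at (705,400). I'll fit the chest pose from these.

```bash
python3 - <<'E'
from h import *
P=lambda u,v,z:onz("top",(235+u/3.8,140+v/3.8),z)
s=P(475,438,.162);b=P(47,283,.156);k=P(783,405,.138);l=P(247,405,.11);r=P(668,355,.11);g=P(552,432,.153)
print(s,b,k,l,r,g)
a=np.array([[-.120,0],[-.007,.219]]);w=np.array([s[:2],b[:2]])
th=lambda v:np.arctan2(v[1],v[0])
print("yaw sb",th(w[1]-w[0])-th(a[1]-a[0]),np.linalg.norm(w[1]-w[0]),np.linalg.norm(a[1]-a[0]))
print("yaw pin",th(s[:2]-k[:2])-np.pi/2,np.linalg.norm(s-k),"yaw rim",th(l[:2]-r[:2])-np.pi/2)
print("guide",th(s[:2]-g[:2])-np.pi/2,np.linalg.norm(s-g))
for n,uv,z in(("top",(287,292),.072),("top",(500,238),.13),("top",(217,224),.1)):print(onz(n,uv,z))
E
python3 - <<'E'
from h import *
crop("scene",170,160,260,210,3,"pics/s1.png")
E
```

```text
[ 0.51994532 -0.12338398  0.162     ] [0.61191441 0.10619935 0.156     ] [ 0.53585601 -0.29489167  0.138     ] [5.47423141e-01 4.17849924e-04 1.10000000e-01] [ 0.56927688 -0.23837613  0.11      ] [ 0.52295032 -0.16580282  0.153     ]
yaw sb 0.0953350532226207 0.24731926258431822 0.2464345754962156
yaw pin 0.09250482316024211 0.17390813292857443 yaw rim 0.09126289629370121
guide 0.07072317609848544 0.043467091034466346
[0.45239958 0.03270025 0.072     ]
[ 0.55147641 -0.42171812  0.13      ]
[0.60324621 0.18070698 0.1       ]
```

View pics/s1.png

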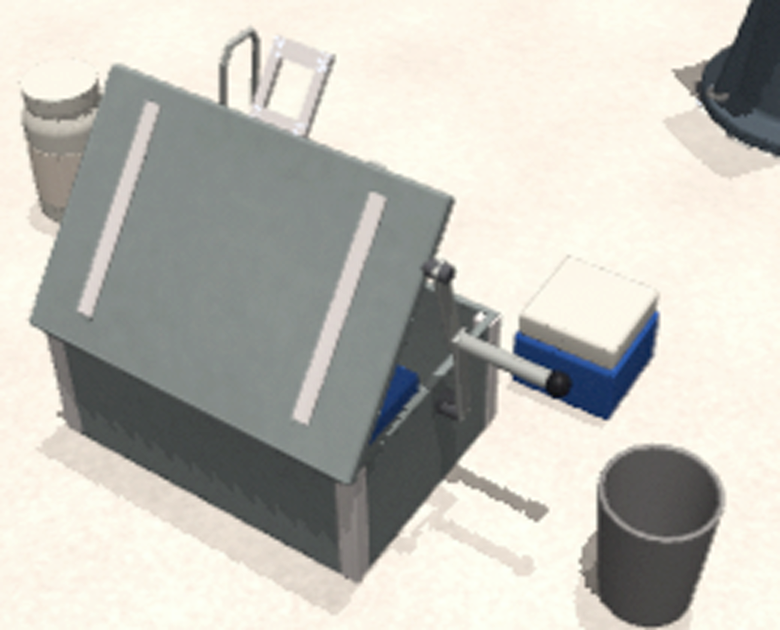

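The scene crop confirms the layout: the ball is at crop (558,382), i.e. (356,287), the beaker stands left of the bar, the tip box is to the front left, and the loop is upright. I'll write the frame helper and plan the approach.

```bash
cat >> h.py <<'E'
YAW=.0935
C=np.array([[np.cos(YAW),-np.sin(YAW)],[np.sin(YAW),np.cos(YAW)]])
O=np.array([.51995,-.1234])-C@[-.12,0]
def w(p): p=np.array(p)/1000.;return np.r_[O+C@p[:2],p[2]]       # chest mm -> world
def ch(P): return np.r_[C.T@(P[:2]-O),P[2]]*1000
def state():
    o=robot.get_obs();T=R.from_quat(o["tool_rot"]);tip=o["position"]+T.apply([.011,0,0])
    print("t",round(o["time"],2),"tip chest mm",ch(tip).round(1),"tool y in chest",(C.T@T.apply([0,1,0])[:2]).round(3),"tool x",T.apply([1,0,0]).round(3),"F",o["ft_force"].round(1),"w",round(o["grip_width"],4));return o,T,tip
def plan(*pts):                          # successive fingertip targets (chest mm) -> tool shifts cm, once turned to tool y = +-chest x
    o,T,tip=state();y=T.apply([0,1,0]);a=np.arctan2(y[1],y[0])
    best=min((((YAW+k*np.pi-a+np.pi)%(2*np.pi)-np.pi) for k in(0,1)),key=abs)
    T2=R.from_rotvec([0,0,best])*T;print("turn about tool x",round(-best,3),"q6",o["q"][5].round(2))
    for p in pts:
        d=w(p)-tip;print(p,"->",(T2.inv().apply(d)*100).round(2));tip=w(p)
E
python3 - <<'E'
from h import *
print(O,proj("scene",w([-7,219,156])),proj("scene",w([-120,0,162])))
c1,d1=ray("top",(247.4,214.5));c2,d2=ray("scene",(356,287.3))
s=np.linalg.lstsq(np.c_[d1,-d2],c2-c1,rcond=None)[0];print("ball",ch((c1+d1*s[0]+c2+d2*s[1])/2))
for n,uv,z in(("top",(287,292),.072),("top",(500,238),.13),("top",(217,224),.1)):print(ch(onz(n,uv,z)))
plan([-60,185,260],[-60,185,138],[-30,185,138],[25,185,138])
E
```

```text
[ 0.63942585 -0.11219634] [[355.02798641 288.19252087]] [[292.44725713 216.45728677]]
ball [ -7.71921237 220.02926135 158.35089996]
[-172.68125129  161.7251749    72.        ]
[-116.4634136  -299.95851355  130.        ]
[ -8.67503446 295.00180251 100.        ]
t 0.2 tip chest mm [-412.5  758.3  190.5] tool y in chest [0.342 0.94 ] tool x [-0.001 -0.001 -1.   ] F [-0.3  0.7  0.4] w 0.087
turn about tool x 1.221 q6 -0.18
[-60, 185, 260] -> [-7.   35.24 57.32]
[-60, 185, 138] -> [12.2   0.02  0.  ]
[-30, 185, 138] -> [-0.  3. -0.]
[25, 185, 138] -> [-0.01  5.5  -0.  ]
```

```bash
python3 -m inch '[[[-1,0,0,0.122,0],[-1,0,0,0.122,0],[-1,0,0,0.122,0],[-1,0,0,0.122,0],[-1,0,0,0.122,0],[-1,0,0,0.122,0],[-1,0,0,0.122,0],[0,0,0,0.122,0]]]' 10
python3 -m inch '[[[0,0,0,0.122,0],[0,0,0,0.122,0],[0,0,0,0,0]]]'
python3 -c "
from h import *
plan([-60,188,260],[-60,188,138],[-30,188,138],[25,188,138])"
```

```text
time: 0.87
position: [0.1568, 0.6018, 0.2706]
tool_rot: [0.412, 0.571, -0.42, 0.573]
ft_force: [-0.1, 0.2, 0.3]
grip_width: 0.0419
time: 1.12
position: [0.1568, 0.6018, 0.2711]
tool_rot: [0.481, 0.514, -0.488, 0.516]
ft_force: [0.9, 0.2, -0.5]
grip_width: 0.0217
t 1.12 tip chest mm [-413.9  755.8  260.1] tool y in chest [ 0.999 -0.033] tool x [-0.004 -0.009 -1.   ] F [ 0.9  0.2 -0.5] w 0.0217
turn about tool x -0.033 q6 1.08
[-60, 188, 260] -> [ 0.36 35.39 56.78]
[-60, 188, 138] -> [12.2   0.06 -0.11]
[-30, 188, 138] -> [-0.01  3.    0.  ]
[25, 188, 138] -> [-0.03  5.5   0.  ]
```

```bash
python3 -m inch '[[[0,2.1,3.4,-0.033,0],[0,2.1,3.4,0,0],[0,2.1,3.4,0,0],[0,2.1,3.4,0,0],[0,2.1,3.4,0,0],[0,2.1,3.4,0,0],[0,2.1,3.4,0,0],[0,2.1,3.4,0,0]]]'
python3 -m inch '[[[0,2.1,3.4,0,0],[0,2.1,3.4,0,0],[0,2.1,3.4,0,0],[0,2.1,3.4,0,0],[0,2.1,3.4,0,0],[0,2.1,3.4,0,0],[0,0,0,0,0],[0,0,0,0,0]]]'
python3 -c "
from h import *
plan([-60,188,260],[-60,188,138],[-30,188,138],[25,188,138])"
```

```text
time: 1.78
position: [0.3533, 0.3459, 0.2695]
tool_rot: [0.461, 0.534, -0.467, 0.533]
ft_force: [0.5, 1.2, -0.7]
grip_width: 0.0004
time: 2.45
position: [0.5182, 0.1452, 0.2692]
tool_rot: [0.457, 0.537, -0.462, 0.538]
ft_force: [-0.6, 1.3, -0.1]
grip_width: 0.0008
t 2.45 tip chest mm [-96.7 267.5 258.2] tool y in chest [0.998 0.063] tool x [-0.003 -0.008 -1.   ] F [-0.6  1.3 -0.1] w 0.0008
turn about tool x 0.063 q6 -0.08
[-60, 188, 260] -> [-0.14  3.67  7.96]
[-60, 188, 138] -> [12.2   0.06 -0.09]
[-30, 188, 138] -> [-0.01  3.    0.  ]
[25, 188, 138] -> [-0.03  5.5   0.  ]
```

```bash
python3 -m inch '[[[0,0.9,2.1,0.063,0],[0,0.9,2.1,0,0],[0,0.9,2,0,0],[0,0.9,2,0,0],[3,0,0,0,0],[3,0,0,0,0],[3,0,0,0,0],[3,0,0,0,0]]]'
python3 -c "
from h import *
plan([-60,188,138],[-30,188,138],[25,188,138])"
```

```text
time: 3.12
position: [0.5672, 0.0704, 0.1531]
tool_rot: [0.472, 0.523, -0.469, 0.533]
ft_force: [0.3, -0.2, 0.1]
grip_width: 0.0006
t 3.12 tip chest mm [-54.8 188.5 142.1] tool y in chest [1.    0.022] tool x [ 0.013 -0.007 -1.   ] F [ 0.3 -0.2  0.1] w 0.0006
turn about tool x 0.022 q6 -0.18
[-60, 188, 138] -> [ 0.4  -0.53  0.04]
[-30, 188, 138] -> [ 0.04  3.   -0.  ]
[25, 188, 138] -> [ 0.07  5.5  -0.  ]
```

```bash
python3 -m inch '[[[0.4,1,0,0.022,0],[0.4,1,0,0,0],[0.3,0.6,0,0,0],[0,0.6,0,0,0],[0,0.6,0,0,0],[0,0.6,0,0,0],[0,0.6,0,0,0],[0,0.6,0,0,0]]]'
python3 -c "
from h import *
state()"
```

```text
time: 3.78
position: [0.6249, 0.0819, 0.1423]
tool_rot: [0.474, 0.522, -0.473, 0.529]
ft_force: [0.9, 0.1, -1.2]
grip_width: 0.0006
t 3.78 tip chest mm [  3.7 194.6 131.3] tool y in chest [1.   0.01] tool x [ 0.008 -0.006 -1.   ] F [ 0.9  0.1 -1.2] w 0.0006
```

```bash
python3 -m inch '[[[0,0.6,0.2,0.01,0],[0,0.6,0.2,0,0],[0,0.6,0.2,0,0]]]'
python3 -c "
from h import *
state();a=cv2.resize(camera('scene')[160:370,250:430,::-1],None,fx=2.6,fy=2.6,interpolation=2)
cv2.imwrite('pics/s2.png',a)"
```

```text
time: 4.03
position: [0.647, 0.0777, 0.1446]
tool_rot: [0.478, 0.518, -0.475, 0.527]
ft_force: [-0.2, 0.8, 0.4]
grip_width: 0.0003
t 4.03 tip chest mm [ 25.4 188.2 133.6] tool y in chest [ 1.    -0.001] tool x [ 0.013 -0.006 -1.   ] F [-0.2  0.8  0.4] w 0.0003
```

View pics/s2.png

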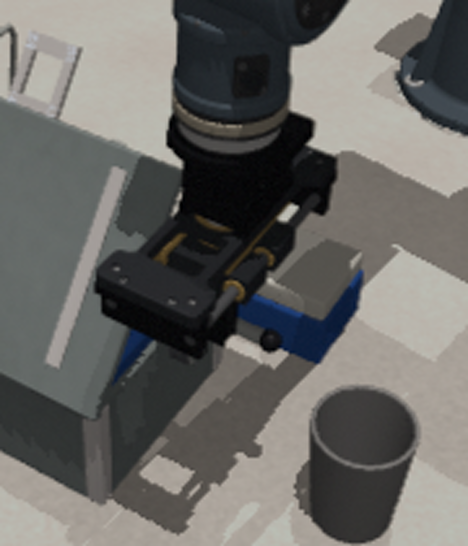

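The gripper is beside the lid, and the ball is at scene pixel (354,291), so it has shifted slightly from (356,287). I'll compare that with the circle it moves on.

```bash
python3 -c "
from h import *
for d in(0,.14,.3,.5,.7,.9,1.1):
  a=np.arctan2(71,8)-d;p=[-15+71.4*np.cos(a),219,85+71.4*np.sin(a)];print(d,np.round(p),proj('scene',w(p)).round(1))
im=camera('scene').astype(int);m=(im.max(2)<40)[270:310,335:380].astype('uint8');print(cv2.connectedComponentsWithStats(m)[2:])"
```

```text
0 [ -7. 219. 156.] [[355.  288.2]]
0.14 [  3. 219. 154.] [[352.4 292.1]]
0.3 [ 14. 219. 150.] [[349.5 297.1]]
0.5 [ 26. 219. 143.] [[346.  303.9]]
0.7 [ 37. 219. 134.] [[342.8 311. ]]
0.9 [ 46. 219. 123.] [[340.2 318.2]]
1.1 [ 52. 219. 110.] [[338.2 325. ]]
(array([[   0,    0,   45,   40, 1651],
       [   0,    0,   14,   21,   97],
       [  15,   17,    8,    8,   52]], dtype=int32), array([[23.13325257, 20.075106  ],
       [ 4.57731959,  9.15463918],
       [18.51923077, 20.53846154]]))
```

```bash
python3 -m inch '[[[0.4,0.5,0,0,0],[0.4,0.5,0,0,0],[0.3,0.5,0,0,0],[0.2,0.5,0,0,0],[0.2,0.5,0,0,0],[0,0.5,0,0,0],[0,0.5,0,0,0],[0,0,0,0,0]]]'
python3 -c "
from h import *
state()
im=camera('scene').astype(int);m=(im.max(2)<40)[280:330,325:380].astype('uint8');print(cv2.connectedComponentsWithStats(m)[2:])"
```

```text
time: 4.8
position: [0.6848, 0.0805, 0.1264]
tool_rot: [0.477, 0.518, -0.476, 0.526]
ft_force: [0.4, 0.4, 0.2]
grip_width: 0.0008
t 4.8 tip chest mm [ 63.3 187.5 115.4] tool y in chest [ 1.    -0.002] tool x [ 0.01  -0.006 -1.   ] F [0.4 0.4 0.2] w 0.0008
(array([[   0,    0,   55,   50, 2456],
       [   0,    0,    4,    4,   10],
       [   0,    0,   22,   30,  226],
       [  25,    6,    9,   10,   58]], dtype=int32), array([[28.85301303, 26.25447883],
       [ 1.        ,  1.        ],
       [ 7.61504425, 10.04424779],
       [28.55172414, 10.5862069 ]]))
```

```bash
python3 -c "
from h import *
a=cv2.resize(camera('scene')[200:350,270:400,::-1],None,fx=3,fy=3,interpolation=2)
b=cv2.resize(camera('top')[160:310,220:350,::-1],None,fx=3,fy=3,interpolation=2)
cv2.imwrite('pics/s3.png',cv2.convertScaleAbs(np.hstack([a,b]),alpha=1.5))"
```

```text
(no output)
```

View pics/s3.png

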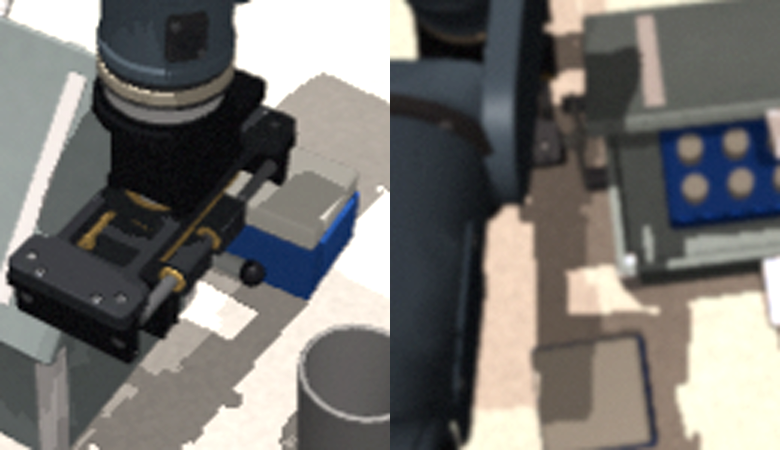

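The ball is at about (354,290), on the robot side of the gripper, with the gripper at x=63. I'll run the same blob measurement on the first picture and check how far the lid moved.

```bash
python3 -c "
from h import *
for im in (cv2.imread('pics/scene0.png'),camera('scene')):
  m=(im.max(2)<40)[275:330,340:380].astype('uint8');r=cv2.connectedComponentsWithStats(m);print(r[2][1:].tolist(),(r[3][1:]+[340,275]).round(1).tolist())
o,T,tip=state()
print(proj('scene',tip),proj('scene',o['position']+T.apply([-.06,.095,0.037])),proj('scene',o['position']+T.apply([-.06,-.095,.037])),proj('scene',o['position']+T.apply([-.06,.095,-0.037])),proj('scene',o['position']+T.apply([-.06,-.095,-.037])))
"
```

```text
[[12, 8, 9, 10, 63]] [[355.8, 287.9]]
[[0, 0, 12, 14, 64], [10, 11, 9, 10, 58]] [[344.3, 278.9], [353.6, 290.6]]
t 5.0 tip chest mm [ 61.7 187.7 115.5] tool y in chest [ 1.    -0.002] tool x [ 0.008 -0.006 -1.   ] F [-0.4 -1.2 -0.7] w 0.0008
[[320.98617646 319.43177704]] [[272.65470179 318.39823055]] [[331.79781833 254.98599134]] [[310.2286929  337.89938186]] [[365.93834091 269.60275338]]
```

The ball moved about 0.1 rad to the hinge side of its locked position, which fits a knee just past straight. It has to be tested: I'll lift clear, go above the lid edge and press gently while watching the force.

```bash
python3 -m inch '[[[-3.4,0,0,0,0],[-3.4,0,0,0,0],[-3.4,0,0,0,0],[-3.4,0,0,0,0],[-3.4,0,0,0,0],[-1,0,0,0,0],[0,-1.4,3.4,0,0],[0,-1.4,3.4,0,0]]]'
python3 -m inch '[[[0,-1.4,3.4,0,0],[0,-1.4,3.4,0,0],[0,-1.4,3.4,0,0],[0,0,0,0,0]]]'
python3 -c "
from h import *
pts=[]
for a in np.arange(.92,-.01,-.115): pts.append([90-175*np.cos(a)+12*np.sin(a),10,110+185*np.sin(a)+12*np.cos(a)])
plan(*np.round(pts,1).tolist())
im=camera('scene');cv2.imwrite('pics/s4.png',im[:,:,::-1]);m=(im.max(2)<40)[275:330,335:380].astype('uint8');r=cv2.connectedComponentsWithStats(m);print((r[3][1:]+[335,275]).round(1).tolist())
"
```

```text
time: 5.67
position: [0.6578, 0.017, 0.3148]
tool_rot: [0.474, 0.523, -0.474, 0.527]
ft_force: [-1.1, -1.3, -0.5]
grip_width: 0.0006
time: 6.0
position: [0.6226, -0.0969, 0.3186]
tool_rot: [0.474, 0.52, -0.474, 0.529]
ft_force: [-0.4, 1.1, 0.5]
grip_width: 0.0004
t 6.0 tip chest mm [-15.2  16.7 307.6] tool y in chest [1.    0.007] tool x [ 0.008 -0.008 -1.   ] F [-0.4  1.1  0.5] w 0.0004
turn about tool x 0.007 q6 -0.43
[-6.5, 10.0, 264.5] -> [4.32 0.84 0.63]
[-22.6, 10.0, 251.7] -> [ 1.27 -1.62 -0.01]
[-37.3, 10.0, 237.0] -> [ 1.46 -1.48 -0.01]
[-50.3, 10.0, 220.7] -> [ 1.62 -1.31 -0.01]
[-61.5, 10.0, 202.9] -> [ 1.77 -1.13 -0.02]
[-70.6, 10.0, 183.9] -> [ 1.89 -0.92 -0.02]
[-77.7, 10.0, 163.9] -> [ 1.99 -0.72 -0.02]
[-82.5, 10.0, 143.1] -> [ 2.08 -0.5  -0.02]
[-85.0, 10.0, 122.0] -> [ 2.11 -0.27 -0.02]
[[353.7, 290.6]]
```

```bash
python3 -m inch '[[[1.5,0.4,0.6,0,0],[1.5,0.4,0,0,0],[0.8,0,0,0,0],[0.5,0,0,0,0],[0.4,-0.3,0,0,0],[0.4,-0.4,0,0,0]]]'
python3 -c "
from h import *
state()"
```

```text
time: 6.55
position: [0.6264, -0.0967, 0.2687]
tool_rot: [0.476, 0.52, -0.471, 0.53]
ft_force: [-0.5, 1.0, -0.5]
grip_width: 0.0006
t 6.55 tip chest mm [-11.4  16.6 257.7] tool y in chest [1.    0.009] tool x [ 0.015 -0.003 -1.   ] F [-0.5  1.  -0.5] w 0.0006
```

```bash
python3 -m inch '[[[0.4,-0.4,0.2,0,0],[0.4,-0.4,0.2,0,0],[0.4,-0.4,0.2,0,0]]]'
python3 -c "
from h import *
state()
im=camera('scene');m=(im.max(2)<40)[275:345,325:380].astype('uint8');r=cv2.connectedComponentsWithStats(m);print((r[3][1:]+[325,275]).round(1).tolist())"
```

```text
time: 6.8
position: [0.6152, -0.1018, 0.2571]
tool_rot: [0.477, 0.52, -0.469, 0.531]
ft_force: [2.3, 3.6, 6.1]
grip_width: 0.0001
t 6.8 tip chest mm [-22.9  12.6 246.1] tool y in chest [1.    0.012] tool x [ 0.019 -0.001 -1.   ] F [2.3 3.6 6.1] w 0.0001
[[352.8, 292.0], [371.2, 337.7]]
```

The ball keeps folding to the hinge side at about 6 N, so the stay is broken. I'll continue down along the arc.

```bash
python3 -m inch '[[[0.6,-0.6,0,0,0],[0.7,-0.7,0,0,0],[0.7,-0.7,0,0,0],[0.8,-0.65,0,0,0]]]'
python3 -c "
from h import *
state()
im=camera('scene');m=(im.max(2)<40)[275:345,325:380].astype('uint8');r=cv2.connectedComponentsWithStats(m);print((r[3][1:]+[325,275]).round(1).tolist())"
```

```text
time: 7.18
position: [0.5923, -0.1061, 0.2326]
tool_rot: [0.48, 0.516, -0.467, 0.535]
ft_force: [0.8, -0.0, 3.7]
grip_width: 0.0005
t 7.18 tip chest mm [-46.   10.4 221.6] tool y in chest [0.999 0.011] tool x [ 0.033 -0.005 -0.999] F [ 0.8 -0.   3.7] w 0.0005
[[347.1, 301.6], [371.5, 337.9], [378.0, 338.0]]
```

```bash
python3 -m inch '[[[0.8,-0.6,0,0,0],[0.8,-0.6,0,0,0],[0.85,-0.55,0,0,0],[0.85,-0.5,0,0,0],[0.9,-0.45,0,0,0],[0.9,-0.4,0,0,0]]]'
python3 -c "
from h import *
state()"
```

```text
time: 7.73
position: [0.5606, -0.1115, 0.1814]
tool_rot: [0.479, 0.514, -0.467, 0.537]
ft_force: [-0.5, 0.9, 2.2]
grip_width: 0.0005
t 7.73 tip chest mm [-78.1   8.  170.4] tool y in chest [0.999 0.011] tool x [ 0.036 -0.008 -0.999] F [-0.5  0.9  2.2] w 0.0005
```

```bash
python3 -m inch '[[[0.8,0,0,0,0],[0.8,-0.1,0,0,0],[0.8,-0.1,0,0,0],[0.8,-0.1,0,0,0],[0.7,-0.1,0,0,0],[0.5,0,0,0,0],[0.4,0,0,0,0]]]'
python3 -c "
from h import *
state()"
```

```text
time: 8.32
position: [0.5433, -0.1131, 0.1282]
tool_rot: [0.471, 0.523, -0.473, 0.529]
ft_force: [-4.5, -0.7, 2.8]
grip_width: 0.0004
t 8.32 tip chest mm [-95.8   8.  117.2] tool y in chest [1.    0.014] tool x [ 0.005 -0.008 -1.   ] F [-4.5 -0.7  2.8] w 0.0004
```

```bash
python3 -m inch '[[[-1.5,0,0,0,0],[-1.5,0,0,0,0],[0,1,0,0,0],[0,1,0,0,0],[0,0.5,0,0,0],[0,0,0,0,0]]]'
python3 -c "
from h import *
state()
a=cv2.resize(camera('scene')[170:350,180:400,::-1],None,fx=3,fy=3,interpolation=2)
cv2.imwrite('pics/s5.png',cv2.convertScaleAbs(a,alpha=1.3))"
```

```text
time: 8.82
position: [0.5768, -0.1105, 0.1562]
tool_rot: [0.475, 0.519, -0.471, 0.532]
ft_force: [-0.4, 0.7, -0.2]
grip_width: 0.0
t 8.82 tip chest mm [-62.    7.4 145.2] tool y in chest [1.    0.012] tool x [ 0.017 -0.008 -1.   ] F [-0.4  0.7 -0.2] w 0.0
```

View pics/s5.png

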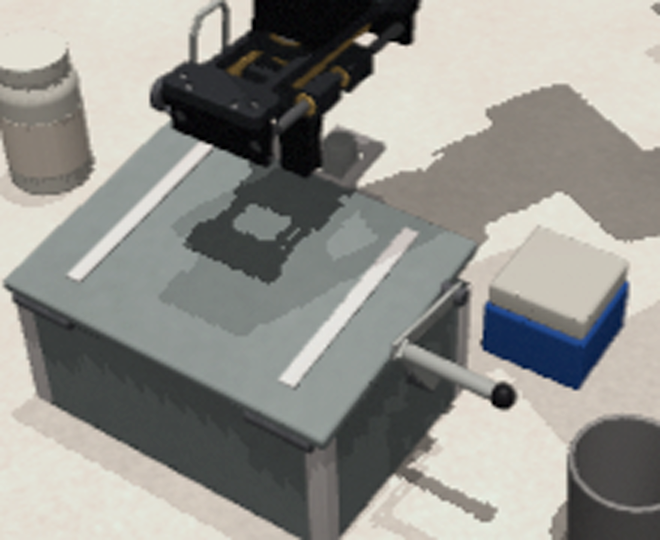

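The lid is nearly shut, with its left front corner at crop (478,242), i.e. scene (339.3,250.7). The bystanders are untouched. I'll work out the remaining angle and press again.

```bash
python3 -c "
from h import *
for a in (0,.03,.06,.1,.15,.2): print(a,[proj('scene',w([90-185*np.cos(a)+12*np.sin(a),y,110+185*np.sin(a)+12*np.cos(a)])).round(1).tolist() for y in(135,)])
plan([-75,5,125],[-75,5,121])"
python3 -m inch '[[[0.8,-0.6,0,0,0],[0.6,-0.4,0,0,0],[0.4,0,0,0,0],[0.3,0,0,0,0],[0.3,0,0,0,0]]]'
python3 -c "
from h import *
state()"
```

```text
0 [[[339.1, 258.8]]]
0.03 [[[339.1, 256.9]]]
0.06 [[[339.1, 255.1]]]
0.1 [[[338.9, 252.8]]]
0.15 [[[338.7, 249.9]]]
0.2 [[[338.3, 247.2]]]
t 8.87 tip chest mm [-62.6   7.5 145. ] tool y in chest [1.    0.012] tool x [ 0.017 -0.008 -1.   ] F [0.5 0.7 0.2] w 0.0
turn about tool x 0.012 q6 -0.48
[-75, 5, 125] -> [ 1.99 -1.27  0.23]
[-75, 5, 121] -> [ 0.4  -0.01 -0.  ]
time: 9.28
position: [0.5671, -0.1113, 0.1292]
tool_rot: [0.475, 0.519, -0.471, 0.532]
ft_force: [0.3, 0.1, -0.0]
grip_width: 0.0001
t 9.28 tip chest mm [-71.8   7.5 118.2] tool y in chest [1.    0.012] tool x [ 0.017 -0.007 -1.   ] F [ 0.3  0.1 -0. ] w 0.0001
```

```bash
python3 -c "
from h import *
o,T,tip=state();print('tip',proj('scene',tip))
im=camera('scene')[:,:,::-1];m=(im.max(2)<40)[290:345,335:380].astype('uint8');r=cv2.connectedComponentsWithStats(m);print((r[3][1:]+[335,290]).round(1).tolist())
a=cv2.resize(im[190:330,230:370],None,fx=5,fy=5,interpolation=2)[:600]
cv2.imwrite('pics/s6.png',cv2.convertScaleAbs(a,alpha=1.3))"
```

```text
t 9.28 tip chest mm [-71.8   7.5 118.2] tool y in chest [1.    0.012] tool x [ 0.017 -0.007 -1.   ] F [ 0.3  0.1 -0. ] w 0.0001
tip [[283.19673968 244.79645432]]
[[347.0, 301.8], [371.2, 337.8], [375.0, 339.0]]
```

View pics/s6.png

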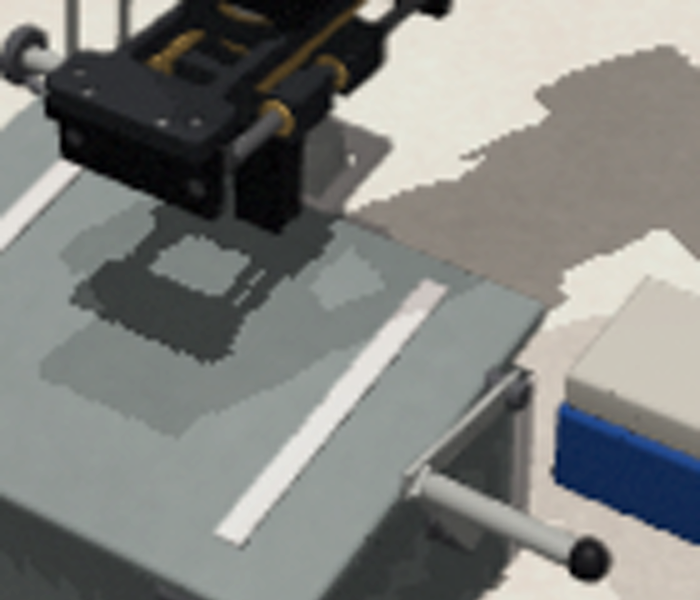

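The finger's bottom shows at crop (275,232), i.e. scene (285,236), against a computed (283,245). The real fingertips are therefore about 22 mm higher than I assumed, which also explains the grazed bar. The lid is still about 0.13 rad up, so I'll press on using the force.

```bash
python3 -m inch '[[[0.5,-0.1,0,0,0],[0.5,-0.1,0,0,0],[0.5,0,0,0,0]]]'
python3 -m inch '[[[0.4,0,0,0,0],[0.3,0,0,0,0]]]'
python3 -c "
from h import *
state()
im=camera('scene')[:,:,::-1];m=(im.max(2)<40)[290:345,335:380].astype('uint8');r=cv2.connectedComponentsWithStats(m);print((r[3][1:]+[335,290]).round(1).tolist())"
```

```text
time: 9.58
position: [0.5654, -0.1117, 0.1137]
tool_rot: [0.475, 0.519, -0.471, 0.532]
ft_force: [-1.9, -0.5, 2.8]
grip_width: 0.0004
time: 9.75
position: [0.5647, -0.1118, 0.1056]
tool_rot: [0.475, 0.52, -0.471, 0.532]
ft_force: [-1.4, -0.5, 3.1]
grip_width: 0.0005
t 9.75 tip chest mm [-74.2   7.3  94.6] tool y in chest [1.    0.013] tool x [ 0.016 -0.008 -1.   ] F [-1.4 -0.5  3.1] w 0.0005
[[349.5, 297.3], [371.2, 337.7], [375.0, 339.0]]
```

```bash
python3 -m inch '[[[0.3,0,0,0,0],[0.2,0,0,0,0]]]'
python3 -m inch '[[[0.2,0,0,0,0],[0,0,0,0,0]]]'
```

```text
time: 9.97
position: [0.5649, -0.1119, 0.1016]
tool_rot: [0.475, 0.52, -0.471, 0.532]
ft_force: [-6.6, 1.8, 26.1]
grip_width: 0.0005
time: 10.13
position: [0.5653, -0.1119, 0.1028]
tool_rot: [0.475, 0.519, -0.471, 0.532]
ft_force: [0.7, 0.2, -0.7]
grip_width: 0.0008
```

```bash
python3 -c "
from h import *
state()
a=cv2.resize(camera('scene')[170:350,180:400,::-1],None,fx=3.6,fy=3.3,interpolation=2)
cv2.imwrite('pics/s7.png',cv2.convertScaleAbs(a,alpha=1.3))
im=camera('scene')[:,:,::-1];m=(im.max(2)<40)[290:345,335:380].astype('uint8');r=cv2.connectedComponentsWithStats(m);print((r[3][1:]+[335,290]).round(1).tolist())"
```

```text
t 10.13 tip chest mm [-73.6   7.1  91.8] tool y in chest [1.    0.013] tool x [ 0.017 -0.008 -1.   ] F [ 0.7  0.2 -0.7] w 0.0008
[[350.0, 296.1], [371.4, 337.7]]
```

View pics/s7.png

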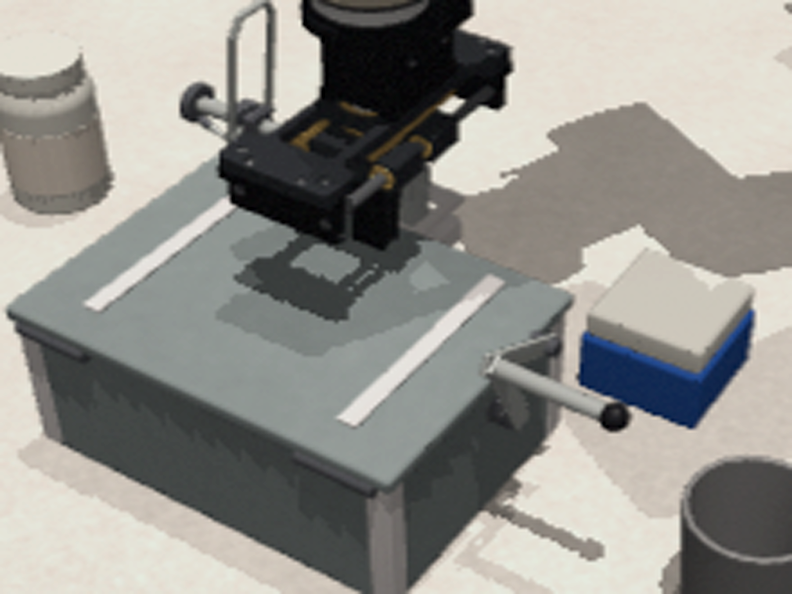

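The lid corner is now at scene (338.9,260.3) and the predicted shut position is (339.1,258.8). The 26 N stop also says it's fully shut. I'll check the real heights of the finger and body, since the tip offset is odd.

```bash
python3 -c "
from h import *
for z in(122,150,170,192,210): print(z,[proj('scene',w([x,y,z]))[0].round(1).tolist() for x,y in((22,45),(22,-30),(-58,17),(-73,7))])
for p in ((340,240),(220,200),(505,100),(398,245)):print(180+p[0]/3.6,170+p[1]/3.3)
"
python3 -m inch '[[[-1.5,0,0,0,0.4],[-2.5,0,0,0,0.4],[-2.5,0,0,0,0.4],[0,0,0,0,0.4],[0,0,0,0,0.4]]]'
python3 -c "
from h import *
o,T,tip=state();print('tip',proj('scene',tip))
a=cv2.resize(camera('scene')[150:300,200:370,::-1],None,fx=4,fy=4,interpolation=2)
cv2.imwrite('pics/s8.png',cv2.convertScaleAbs(a,alpha=1.5,beta=15))"
```

```text
122 [[271.3, 275.2], [242.2, 261.6], [283.0, 248.5], [283.3, 243.1]]
150 [[270.6, 265.0], [240.9, 251.4], [282.6, 238.4], [282.8, 233.1]]
170 [[270.1, 257.5], [240.0, 243.9], [282.2, 231.1], [282.5, 225.7]]
192 [[269.5, 248.9], [239.0, 235.5], [281.8, 222.7], [282.1, 217.4]]
210 [[269.0, 241.8], [238.1, 228.4], [281.5, 215.7], [281.8, 210.4]]
274.44444444444446 242.72727272727275
241.11111111111111 230.60606060606062
320.27777777777777 200.3030303030303
290.55555555555554 244.24242424242425
time: 10.65
position: [0.5642, -0.1111, 0.1659]
tool_rot: [0.475, 0.52, -0.471, 0.531]
ft_force: [-0.3, -0.2, -0.2]
grip_width: 0.0263
t 10.65 tip chest mm [-74.6   8.  154.9] tool y in chest [1.    0.012] tool x [ 0.015 -0.006 -1.   ] F [-0.3 -0.2 -0.2] w 0.0263
tip [[283.55224985 231.0642877 ]]
```

View pics/s8.png

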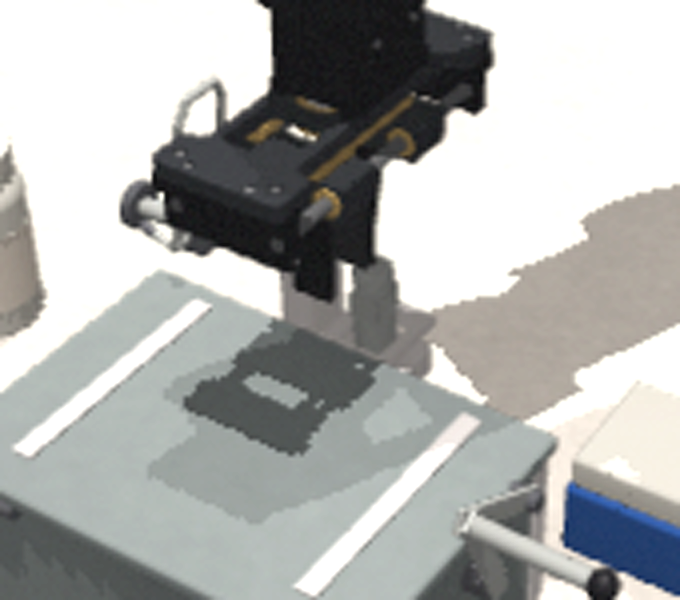

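The fingertip shows at crop (318,298), i.e. scene (279.5,224.5), so it's really about 31 mm above my computed tip at any opening. I'll correct the helper. The stud stands up through the tab at (294,220). Next is the pin.

```bash
sed -i 's/T.apply(\[.011,0,0\])/T.apply([-.020,0,0])/' h.py; python3 -c "
from h import *
plan([-75,8,270],[-120,-208,270],[-120,-208,130],[-120,-174,130],[-120,-112,130])"
```

```text
t 10.7 tip chest mm [-74.6   8.1 186. ] tool y in chest [1.    0.012] tool x [ 0.016 -0.006 -1.   ] F [-0.2  0.4  1.2] w 0.0294
turn about tool x 0.012 q6 -0.49
[-75, 8, 270] -> [-8.4   0.09  0.08]
[-120, -208, 270] -> [ 0.11 -4.5  21.6 ]
[-120, -208, 130] -> [14.   -0.21 -0.11]
[-120, -174, 130] -> [-0.03  0.   -3.4 ]
[-120, -112, 130] -> [-0.05  0.   -6.2 ]
```

```bash
python3 -m inch '[[[-3,0,0,0.012,0],[-3,0,0,0,0],[-3,0,0,0,0],[0,-0.7,3.1,0,0],[0,-0.7,3.1,0,0],[0,-0.7,3.1,0,0],[0,-0.7,3.1,0,0],[0,-0.7,3.1,0,0]]]'
python3 -m inch '[[[0,-0.6,3.1,0,0],[0,-0.4,3,0,0],[0,0,0,0,0],[0,0,0,0,0]]]'
python3 -c "
from h import *
plan([-120,-208,270],[-120,-208,130])"
```

```text
time: 11.37
position: [0.5405, -0.2645, 0.2486]
tool_rot: [0.474, 0.526, -0.472, 0.525]
ft_force: [0.2, 0.8, -0.7]
grip_width: 0.001
time: 11.7
position: [0.5337, -0.3355, 0.2408]
tool_rot: [0.476, 0.527, -0.474, 0.521]
ft_force: [-0.9, 0.3, -0.2]
grip_width: 0.0004
t 11.7 tip chest mm [-126.  -212.6  260.8] tool y in chest [1.    0.004] tool x [-0.005  0.007 -1.   ] F [-0.9  0.3 -0.2] w 0.0004
turn about tool x 0.004 q6 -0.84
[-120, -208, 270] -> [-0.91  0.6  -0.47]
[-120, -208, 130] -> [14.    0.06  0.11]
```

```bash
python3 -m inch '[[[2.5,0.6,-0.3,0,0],[3,0,0,0,0],[3,0,0,0,0],[2.5,0,0,0,0],[2,0,0,0,0],[0,0,0,0,0]]]'
python3 -c "
from h import *
plan([-120,-208,130])
im=camera('scene')[:,:,::-1];a=cv2.resize(im[120:270,190:340],None,fx=3.2,fy=3.2,interpolation=2)
b=cv2.resize(camera('top')[200:290,330:530,::-1],None,fx=1.55,fy=3,interpolation=2);b=cv2.resize(camera('top')[190:300,340:450,::-1],(480,480),interpolation=2)[:, :300]
cv2.imwrite('pics/s9.png',cv2.convertScaleAbs(np.hstack([a,b]),alpha=1.4,beta=10))"
```

```text
time: 12.2
position: [0.5391, -0.3258, 0.1024]
tool_rot: [0.476, 0.528, -0.473, 0.52]
ft_force: [-0.8, 0.4, -0.4]
grip_width: 0.0003
t 12.2 tip chest mm [-119.7 -203.6  122.4] tool y in chest [1.    0.005] tool x [-0.007  0.011 -1.   ] F [-0.8  0.4 -0.4] w 0.0003
turn about tool x 0.005 q6 -0.82
[-120, -208, 130] -> [-0.76 -0.04  0.43]
```

View pics/s9.png

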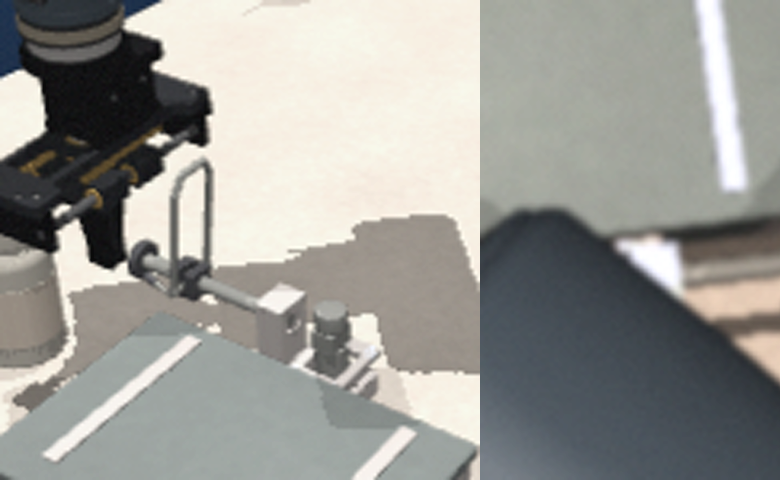

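The finger is at scene (224,203), level with the knob at (235,202). The stud stands through the tab, the guide block is clear, and the jar is untouched. Pushing the pin now.

```bash
python3 -m inch '[[[-0.3,0,-0.8,0,0],[0,0,-0.8,0,0],[0,0,-0.8,0,0],[0,0,-0.8,0,0],[0,0,-0.8,0,0]]]'
python3 -m inch '[[[0,0,-0.8,0,0],[0,0,-0.8,0,0],[0,0,-0.6,0,0]]]'
python3 -c "
from h import *
state()"
```

```text
time: 12.77
position: [0.5426, -0.2915, 0.1186]
tool_rot: [0.475, 0.518, -0.474, 0.53]
ft_force: [0.2, -3.2, -2.3]
grip_width: 0.0006
time: 13.02
position: [0.5408, -0.2684, 0.1196]
tool_rot: [0.474, 0.517, -0.474, 0.532]
ft_force: [0.9, -2.6, -2.0]
grip_width: 0.0003
t 13.02 tip chest mm [-113.1 -146.   139.6] tool y in chest [1.    0.007] tool x [ 0.016 -0.014 -1.   ] F [ 0.9 -2.6 -2. ] w 0.0003
```

```bash
python3 -m inch '[[[0.4,-0.2,-0.4,0,0],[0.4,-0.2,-0.4,0,0],[0.2,0,-0.4,0,0],[0,0,-0.3,0,0]]]'
python3 -c "
from h import *
state()"
```

```text
time: 13.35
position: [0.5376, -0.2532, 0.1108]
tool_rot: [0.475, 0.514, -0.474, 0.535]
ft_force: [1.1, -3.3, 0.5]
grip_width: 0.0004
t 13.35 tip chest mm [-115.  -130.5  130.8] tool y in chest [1.    0.008] tool x [ 0.022 -0.018 -1.   ] F [ 1.1 -3.3  0.5] w 0.0004
```

```bash
python3 -m inch '[[[0,0,-0.3,0,0],[0,0,-0.3,0,0]]]'
python3 -m inch '[[[0,0,-0.2,0,0],[0,0,-0.2,0,0]]]'
python3 -c "
from h import *
state()"
```

```text
time: 13.52
position: [0.5374, -0.2495, 0.111]
tool_rot: [0.473, 0.513, -0.474, 0.537]
ft_force: [-1.6, -15.0, -1.8]
grip_width: 0.0004
time: 13.68
position: [0.5375, -0.25, 0.1111]
tool_rot: [0.47, 0.511, -0.476, 0.539]
ft_force: [-1.2, -6.6, -0.9]
grip_width: 0.0005
t 13.68 tip chest mm [-114.8 -127.   131. ] tool y in chest [1.    0.011] tool x [ 0.025 -0.032 -0.999] F [-1.2 -6.6 -0.9] w 0.0005
```

The pin stopped hard at 15 N with the finger at y=-127, so the face is at about -117 and the pin is home. Next is the loop.

```bash
python3 -m inch '[[[0,-0.2,1,0,0],[-1,-0.3,1,0,0],[-3.4,0,0,0,0],[-3.4,0,0,0,0],[-3.4,0,0,0,0],[-2.5,0,0,0,0],[0,0,0,0,0]]]'
python3 -c "
from h import *
p=[[-120,-90,270],[-120,-84,225]]
for a in(1.45,1.25,1.05,.85,.65,.5,.35): p.append([-120,round(-68+98*np.cos(a)-13,1),round(138+98*np.sin(a)-8,1)])
plan(*p)
im=camera('scene')[:,:,::-1];cv2.imwrite('pics/s10.png',cv2.convertScaleAbs(cv2.resize(im[120:270,190:340],None,fx=4,fy=4,interpolation=2),alpha=1.4,beta=10))"
```

```text
time: 14.27
position: [0.5245, -0.2606, 0.2462]
tool_rot: [0.473, 0.522, -0.475, 0.527]
ft_force: [0.4, -0.0, 0.9]
grip_width: 0.0008
t 14.27 tip chest mm [-128.4 -136.9  266.2] tool y in chest [1.    0.008] tool x [ 0.003 -0.006 -1.   ] F [ 0.4 -0.   0.9] w 0.0008
turn about tool x 0.008 q6 -0.75
[-120, -90, 270] -> [-0.41  0.84 -4.69]
[-120, -84, 225] -> [ 4.5  -0.01 -0.63]
[-120, np.float64(-69.2), np.float64(227.3)] -> [-0.24  0.   -1.48]
[-120, np.float64(-50.1), np.float64(223.0)] -> [ 0.42 -0.   -1.91]
[-120, np.float64(-32.2), np.float64(215.0)] -> [ 0.79 -0.   -1.79]
[-120, np.float64(-16.3), np.float64(203.6)] -> [ 1.13 -0.   -1.6 ]
[-120, np.float64(-3.0), np.float64(189.3)] -> [ 1.42 -0.   -1.34]
[-120, np.float64(5.0), np.float64(177.0)] -> [ 1.23 -0.   -0.81]
[-120, np.float64(11.1), np.float64(163.6)] -> [ 1.34 -0.   -0.62]
```

```bash
python3 -m inch '[[[0,0.4,-2,0,0],[1,0.4,-1.5,0,0],[1.8,0,-1,0,0],[1.2,0,0,0,0],[0,0,0,0,0]]]'
python3 -c "
from h import *
plan([-120,-69,226],[-120,-50,220])"
```

```text
time: 14.73
position: [0.5217, -0.2086, 0.1966]
tool_rot: [0.475, 0.529, -0.475, 0.519]
ft_force: [0.7, 0.7, -0.1]
grip_width: 0.0005
t 14.73 tip chest mm [-126.   -85.2  216.6] tool y in chest [1.    0.005] tool x [-0.011  0.009 -1.   ] F [ 0.7  0.7 -0.1] w 0.0005
turn about tool x 0.005 q6 -0.68
[-120, -69, 226] -> [-0.93  0.59 -1.63]
[-120, -50, 220] -> [ 0.62  0.01 -1.89]
```

```bash
python3 -m inch '[[[-0.9,0.5,0,0,0],[0,0,-0.9,0,0],[0,0,-0.9,0,0],[0.2,0,-0.9,0,0],[0.3,0,-0.9,0,0]]]'
python3 -c "
from h import *
plan([-120,-32,214])
print([proj('scene',w([-120,-68+98*np.cos(a),138+98*np.sin(a)])).round().tolist() for a in(1.45,1.2,.9)])
im=camera('scene')[:,:,::-1];cv2.imwrite('pics/s11.png',cv2.convertScaleAbs(cv2.resize(im[120:270,190:340],None,fx=4,fy=4,interpolation=2),alpha=1.4,beta=10))"
```

```text
time: 15.15
position: [0.5198, -0.1698, 0.1961]
tool_rot: [0.475, 0.532, -0.476, 0.515]
ft_force: [0.7, -1.8, 0.7]
grip_width: 0.0005
t 15.15 tip chest mm [-124.1  -46.5  216.1] tool y in chest [1.    0.002] tool x [-0.02   0.015 -1.   ] F [ 0.7 -1.8  0.7] w 0.0005
turn about tool x 0.002 q6 -0.62
[-120, -32, 214] -> [ 0.23  0.42 -1.45]
[[[270.0, 181.0]], [[279.0, 186.0]], [[289.0, 196.0]]]
```

View pics/s11.png

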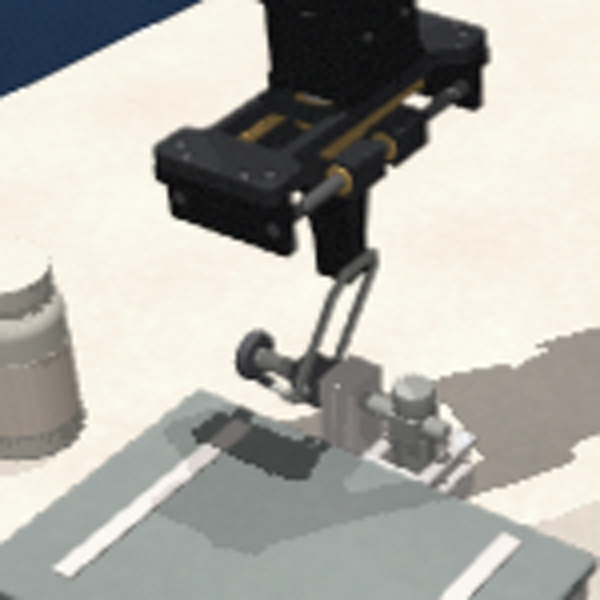

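The finger is pushing the loop's bar at scene (280,184), about 1.2 rad above level. The pin passes through the stud with its tip showing. I'll follow the arc.

```bash
python3 -m inch '[[[0.4,0.2,-0.9,0,0],[0.5,0.2,-0.9,0,0],[0.6,0,-0.8,0,0],[0.7,0,-0.8,0,0],[0.8,0,-0.7,0,0]]]'
python3 -c "
from h import *
plan([-120,-3,189])"
```

```text
time: 15.62
position: [0.5184, -0.1244, 0.1642]
tool_rot: [0.473, 0.531, -0.477, 0.516]
ft_force: [-0.0, -6.7, -4.4]
grip_width: 0.0003
t 15.62 tip chest mm [-121.3   -1.1  184.2] tool y in chest [1.    0.005] tool x [-0.02  0.01 -1.  ] F [-0.  -6.7 -4.4] w 0.0003
turn about tool x 0.005 q6 -0.54
[-120, -3, 189] -> [-0.49  0.12  0.18]
```

```bash
python3 -m inch '[[[0.2,0,-0.6,0,0],[0.3,0,-0.6,0,0],[0,0,-0.3,0,0]]]'
python3 -c "
from h import *
state()
im=camera('scene')[:,:,::-1];cv2.imwrite('pics/s12.png',cv2.convertScaleAbs(cv2.resize(im[150:270,210:340],None,fx=5,fy=5,interpolation=2),alpha=1.4,beta=10))"
```

```text
time: 15.87
position: [0.518, -0.1183, 0.154]
tool_rot: [0.465, 0.528, -0.48, 0.524]
ft_force: [-0.5, -9.3, -6.2]
grip_width: 0.0004
t 15.87 tip chest mm [-121.     5.5  174. ] tool y in chest [1.    0.013] tool x [-0.018 -0.013 -1.   ] F [-0.5 -9.3 -6.2] w 0.0004
```

The viewer has no pictures left, so I'll go by numbers. The force on the tool (-y,-z) points along the loop's legs, so I'm loading it radially rather than turning it. I'll relieve that while moving down.

```bash
python3 -m inch '[[[0.3,0,0.3,0,0],[0.2,0,0.2,0,0],[0,0,0,0,0]]]'
cat > lp.py <<'E'
from h import *
import glob
state()
# darkness of bar/legs along predicted loop outline for each level angle a, on the scene picture vs the loop-free look of neighbours
im=camera('scene');cv2.imwrite('pics/n%d.png'%len(glob.glob('pics/*')),im[:,:,::-1])
g=cv2.cvtColor(im,cv2.COLOR_RGB2GRAY).astype(np.float32)
def prof(a,x,s):  # points at distance s from the pivot (mm), lateral x
    return w([-120+x,-68+s*np.cos(a),138+s*np.sin(a)])
for a in np.arange(0,1.5,.1):
    L=[cv2.remap(g,*[c.reshape(1,-1).astype(np.float32) for c in proj('scene',np.array([prof(a,x,s) for s in np.linspace(60,90,12)])).T],1).mean() for x in(-26,-19,-12,12,19,26)]
    B=[cv2.remap(g,*[c.reshape(1,-1).astype(np.float32) for c in proj('scene',np.array([prof(a,x,s) for x in np.linspace(-10,10,8)])).T],1).mean() for s in(90,98,106)]
    print(round(a,1),np.round(L),np.round(B))
E
python3 lp.py
```

```text
time: 16.17
position: [0.5168, -0.1207, 0.1464]
tool_rot: [0.465, 0.53, -0.48, 0.522]
ft_force: [-0.1, -0.3, 1.0]
grip_width: 0.0002
t 16.17 tip chest mm [-122.4    3.1  166.4] tool y in chest [1.    0.012] tool x [-0.022 -0.009 -1.   ] F [-0.1 -0.3  1. ] w 0.0002
0.0 [125.  67.  92.  57.  67.  63.] [ 67. 104.  83.]
0.1 [144. 122.  60.  60.  62.  72.] [ 91.  85. 104.]
0.2 [110. 114. 104.  57.  62.  70.] [ 95. 125. 133.]
0.3 [87. 65. 65. 59. 59. 61.] [129. 145. 160.]
0.4 [72. 46. 21. 72. 72. 60.] [ 35. 160. 172.]
0.5 [53. 25.  8. 46. 61. 76.] [  6.  49. 124.]
0.6 [22.  7.  8. 30. 56. 78.] [ 6. 11. 63.]
0.7 [11.  9.  9. 38. 29. 31.] [5. 6. 8.]
0.8 [60. 59. 48. 14. 12. 18.] [50. 50. 45.]
0.9 [21. 14. 12. 11.  9.  7.] [13. 13. 19.]
1.0 [21. 24. 28. 18. 12.  8.] [31. 25. 19.]
1.1 [28. 31. 34. 22. 16. 11.] [31. 30. 22.]
1.2 [23. 24. 27. 24. 20. 14.] [27. 21. 17.]
1.3 [21. 25. 27. 27. 23. 17.] [25. 37. 59.]
1.4 [30. 33. 38. 30. 25. 19.] [45. 16. 20.]
```

```bash
python3 -m inch '[[[-1,0,0,0,0],[-2.5,0,0,0,0],[-3,0,0,0,0],[-3.4,0,0,0,0],[-3.4,0,0,0,0],[0,0,0,0,0]]]'
python3 lp.py
```

```text
time: 16.72
position: [0.5173, -0.1144, 0.286]
tool_rot: [0.465, 0.534, -0.48, 0.518]
ft_force: [0.5, -0.0, 0.2]
grip_width: 0.0003
t 16.72 tip chest mm [-121.2    9.2  305.9] tool y in chest [0.999 0.013] tool x [-0.03  0.   -1.  ] F [ 0.5 -0.   0.2] w 0.0003
0.0 [109.  68.  72.  73.  68.  81.] [ 76. 103. 105.]
0.1 [148. 118.  62.  65.  64.  73.] [ 97.  86. 102.]
0.2 [162. 129. 106.  66.  65.  74.] [ 89. 105. 102.]
0.3 [168. 162. 110.  59.  67.  66.] [126. 141. 156.]
0.4 [168. 168. 167.  80.  76.  65.] [121. 161. 168.]
0.5 [168. 167. 168.  86.  75.  86.] [160. 168. 168.]
0.6 [167. 167. 168. 141. 123. 102.] [168. 168. 168.]
0.7 [167. 166. 167. 155. 136. 115.] [166. 166. 166.]
0.8 [167. 167. 167. 165. 149. 130.] [167. 168. 168.]
0.9 [168. 167. 167. 167. 166. 158.] [168. 168. 168.]
1.0 [167. 168. 168. 168. 167. 166.] [168. 168. 167.]
1.1 [167. 168. 168. 168. 167. 167.] [168. 168. 168.]
1.2 [167. 168. 168. 168. 168. 167.] [168. 167. 167.]
1.3 [168. 168. 168. 168. 168. 168.] [167. 167. 166.]
1.4 [167. 167. 167. 168. 169. 168.] [166. 167. 167.]
```

The upright and half-way loop positions now show only bare background, so it seems to have snapped down. I'll move the arm well clear and check with both cameras.

```bash
python3 -m inch '[[[0,-1,-3.8,0,0],[0,-1,-3.8,0,0],[0,-1,-3.8,0,0],[0,-1,-3.8,0,0],[0,-1,-3.8,0,0],[0,-1,-3.8,0,0],[0,-1,-3.8,0,0],[0,-1,-3.8,0,0]]]'
python3 -m inch '[[[0,-1,-3.8,0,0.5],[0,-1,-3.8,0,0.5],[0,-1,-3.8,0,0.5],[0,-1,-3.8,0,0.5],[0,-1,-3.8,0,0.5],[0,-1,-3.8,0,0.5],[0,0,0,0,0.5],[0,0,0,0,0.5]]]'
cat > fin.py <<'E'
from h import *
state()
for n in('scene','top'):
    im=camera(n);cv2.imwrite(f'pics/end_{n}.png',im[:,:,::-1]);g=cv2.cvtColor(im,cv2.COLOR_RGB2GRAY).astype(np.float32)
    smp=lambda P:cv2.remap(g,*[c.reshape(1,-1).astype(np.float32) for c in proj(n,np.array([w(p) for p in P])).T],1)[0].round().astype(int)
    print(n,'along y 12..50 at x=-120,z=138',smp([[-120,y,138] for y in range(12,52,3)]))
    for y in(-20,18,22): print('  across x -150..-90 at y',y,smp([[x,y,138] for x in range(-150,-89,3)]))
    print('  knob line y -130..-100 z138',smp([[-120,y,138] for y in range(-135,-84,3)]))
def loc(f):
    t=cv2.imread(f);out=[]
    for (x,y,ww,h) in((262,265,50,55),(470,215,55,50),(195,200,50,50)):
        out.append(t[y:y+h,x:x+ww].astype(int))
    return out
a=loc('pics/top0.png');b=loc('pics/end_top.png')
for nm,p,q in zip(('tip_box','jar','beaker'),a,b):
    s,r=cv2.phaseCorrelate(p.mean(2).astype(np.float32),q.mean(2).astype(np.float32),cv2.createHanningWindow(p.shape[1::-1],cv2.CV_32F));print(nm,'shift px',np.round(s,2),'resp',round(r,2),'mean diff',abs(p-q).mean().round(1))
d=cv2.cvtColor(cv2.imread('pics/end_scene.png'),cv2.COLOR_BGR2GRAY);print(proj('scene',[w([-95,135,122]),w([-95,-135,122]),w([-120,30,138])]).round(1))
print(d[205:235,282:310:1].tolist() if 0 else '')
E
python3 fin.py
```

```text
time: 17.43
position: [0.3986, 0.1864, 0.2849]
tool_rot: [0.468, 0.532, -0.485, 0.512]
ft_force: [0.1, 0.4, 0.0]
grip_width: 0.0003
time: 18.1
position: [0.2981, 0.4231, 0.284]
tool_rot: [0.461, 0.539, -0.485, 0.511]
ft_force: [0.7, -0.2, 0.2]
grip_width: 0.0414
t 18.1 tip chest mm [-288.9  564.7  304. ] tool y in chest [0.999 0.01 ] tool x [-0.051  0.    -0.999] F [ 0.7 -0.2  0.2] w 0.0414
scene along y 12..50 at x=-120,z=138 [104 103  94  70  81 116 109  85 103  95 144 158 158 156]
  across x -150..-90 at y -20 [124 125 126 127 126  86  70  87 119 117 101  76  69  65  87 112  97  69
  72  70  68]
  across x -150..-90 at y 18 [160 149 133 120 111 146 152 117  94  99  94  75  53  54 112 125  91  59
  55  61  61]
  across x -150..-90 at y 22 [161 160 156 136 115 114 154 160 121  85  61  64  61  97 129 103  69  57
  58  60  62]
  knob line y -130..-100 z138 [159 159 158 142  68  50  42  32  63  93  95  95  94  95  94  93  87]
top along y 12..50 at x=-120,z=138 [71 85 84 78 83 78 84 69 52 60 66 66 64 64]
  across x -150..-90 at y -20 [75 78 66 65 79 86 82 61 54 65 86 86 78 80 70 64 73 67 51 68 74]
  across x -150..-90 at y 18 [100 113  91  74  82  92  93  78  64  64  84  88  90 103  86  67  76  75
  60  68  75]
  across x -150..-90 at y 22 [ 96 111 107  86  79  88  97 107  96  79  80  79  83  88  72  72  85  77
  59  66  75]
  knob line y -130..-100 z138 [119 119 118 118 117  91  49  32  33  58  79  82  84  85  86  84  84]
tip_box shift px [-0.04 -0.09] resp 0.94 mean diff 3.0
jar shift px [-0.01 -0.01] resp 0.85 mean diff 2.6
beaker shift px [0.05 0.03] resp 0.93 mean diff 2.7
[[339.1 258.8]
 [238.9 216.5]
 [303.9 229.6]]
```

Bystander shifts are under 0.1 px and the knob is at y≈-116 to -108, which is home. I'll check the loop's flatness more closely, printing the pixels around the stud with the outline predicted for flat.

Run:
```python
from h import *
for n,(x,y) in(('scene',(278,210)),('top',(340,238))):
    g=cv2.cvtColor(cv2.imread(f'pics/end_{n}.png'),cv2.COLOR_BGR2GRAY)
    print(n,'cols from',x);
    for v in range(y,y+30): print(v,' '.join('%3d'%k for k in g[v,x:x+38]))
    for a in(0,.2,.4):print(a,[proj(n,w([-120+q,-68+s*np.cos(a),138+s*np.sin(a)]))[0].round(1).tolist() for q,s in((-12,98),(12,98),(-19,50),(19,50),(-19,80),(19,80))])
    print('stud',proj(n,[w([-120,0,162]),w([-120,12,162]),w([-120,0,122])]).round(1).tolist())
```

```text
scene cols from 278
210 160 160 161 159 159 159 158 158 159 159 159 160 160 159 159 160 160 160 162 161 161 160 159 160 161 162 161 160 160 160 160 161 162 161 160 160 161 161
211 160 160 160 160 160 159 157 147 158 157 158 159 160 159 158 159 160 160 160 160 161 160 159 160 160 161 161 161 161 160 160 161 162 163 161 160 160 160
212 160 160 160 160 160 155 123 116 157 158 158 159 159 158 159 159 160 160 160 161 160 160 160 161 161 162 160 160 161 161 160 161 160 161 161 160 160 160
213 160 160 160 159 154 119  78 111 158 159 158 158 155 147 147 141 149 151 159 160 159 159 159 159 161 160 160 160 159 160 160 159 159 160 161 160 160 160
214 159 160 160 152 104  79  76  96 137 148 155 141 141 127 126 124 127 129 139 153 160 160 159 159 160 161 161 162 160 161 161 160 161 160 160 160 161 160
215 160 157 136  88  76  73  75  92 122 131 134 124 126 124 125 124 124 123 125 127 136 161 160 160 160 161 162 161 160 159 159 160 161 160 160 160 160 160
216 155 120  83  74  72  73  73  70  83 103 113 126 125 126 125 125 126 125 125 127 144 160 159 160 160 161 161 161 159 160 160 161 162 160 159 
[... 8307 characters left out ...]
0  66  64  63  63  61  60  53  49
266 121 119 119 118 113  97  73  65  72  76  81  85  81  79  80  82  83  84  81  76  69  68  67  69  70  72  72  73  71  69  61  56  56  53  54  52  51  52
267 120 118 119 119 116 101  78  60  64  72  77  76  72  68  68  67  69  72  71  68  64  64  64  69  74  77  79  83  85  82  71  60  58  57  57  57  55  56
0 [[345.6, 263.9], [344.1, 252.5], [368.9, 264.4], [366.5, 246.4], [354.6, 266.2], [352.2, 248.1]]
0.2 [[347.0, 262.9], [345.5, 251.3], [369.9, 264.0], [367.4, 245.8], [355.9, 265.4], [353.5, 247.1]]
0.4 [[350.3, 261.8], [348.8, 250.0], [371.7, 263.4], [369.2, 245.0], [358.7, 264.5], [356.3, 246.0]]
stud [[360.0, 255.3], [354.2, 256.0], [358.6, 257.2]]
```

Both the loop's near leg, measured at (281,225) to (292,230), and its cross bar at (302,230) to (306,226) lie within about 1 px of the outline predicted for flat. At 0.2 rad up they would be about 6 px away. Everything is released and clear, so I'm handing in.

```bash
python3 -c "
from rig import robot
print(robot.hand_in())"
```

```text
the job is handed in; nothing more can be done
None
```

The chest is shut and secured, and I handed it in at about 18 s of the 62 s allowed. I broke the stay, lowered the lid to its stop, pushed the pin home and swung the loop down flat, with the arm clear at the end.

**Last checks that agreed:**
- **Lid:** it met a hard stop, and its front corner appeared within about 1.5 px of the predicted shut position. The stud stands through the tab.
- **Pin:** it met a hard stop at about 15 N, with the knob face at y ≈ -116 mm as expected. The pin tip shows beyond the stud.
- **Loop:** its near leg and cross bar lie within about 1 px of flat; at 0.2 rad up they would be about 6 px away.
- **Bystanders:** the box, jar and beaker had moved by less than 0.1 px in the top view.

**What disagreed or went less cleanly:**
- **Fingertip height:** the fingertips were really about 31 mm higher than the stated geometry gave. The stay push therefore passed over the bar's top instead of pushing it squarely. It did break the stay: the bar moved past straight and folded as the lid went down.
- **Forces:** there was a brief 26 N when I pressed the lid onto its stop, and about 11 N along the loop's legs before it snapped down. Both are within the limits.
- **Final state by numbers only:** the picture allowance ran out during the loop swing, so I checked the loop and bystanders from pixel values, not by eye.

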